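# Move the lift-off guard door to the other belt drive of a twin unit

## Task

One of the two housings of the twin belt drive carries the only guard door, and the other one is about to be run. Draw the door's sprung hinge pin back by squeezing its tab towards the lug, lift the door off, and lower it the same way round into the hinge cradles of the bare housing, so that its pin springs fully home into the hole there and the door hangs on its own. Leave the other things on the bench and on the tool case where they are.

Things in the scene. Friction and masses are not known exactly. Their poses are not given: they have to be found in the camera images.
- guard_grip (a point): Where to squeeze: 32 mm above the door's origin, same axes. Two upright black ears face each other along y, 26 mm wide in x, ending 21 mm above this point. Fixed ear (lug): outer face at y = +22 mm. Sliding ear (tab) on the pin: outer face at y = -34 mm at rest, -22 mm with the pin drawn. So 56 mm over both at rest, 44 mm squeezed. The tube's top is 25 mm below this point
- guard: The loose aluminium guard door, about 0.27 kg: panel 104 mm wide, 4 mm thick, under a hinge tube of 14 mm diameter. Origin on the tube's axis, half-way along; y along the tube (the pin is at the -y end), z up, the panel reaches to z = -92 mm. Fixed stubs, 10 mm thick, on the tube's axis reach to y = +65 and -65 mm: the door hangs by them in the cradles
- guard_pin (a joint): Travel of the sprung pin in m: 0 = out, 0.012 = fully drawn back by the tab. A spring pushes it out with 6 N (at 0) to 9.6 N (at 0.012). Drawn back, the pin, 6 mm thick, hides in the door's -y stub and the door lifts straight up; keep it squeezed while lifting and lowering. Let go, it springs out past the stub and locks the door by entering the hole in the cheek
- pin_tip (a point): Free end of the sprung pin: 76.5 mm from the middle of the hinge tube towards the door's -y end, on the tube's axis, when out
- drive_a: Fixed grey housing that carries the door at the start (footprint 80 x 170 mm), shaft and pulley inside, standing on a bed plate 12 mm thick with the other one close in front of or behind it. Origin at the centre of its underside (12 mm above the bench); x to its back, y to its left as seen from its open front, z up. Its cheeks end 127 mm above the bench
- drive_b: The other, identical housing, bare at the start, where the door must go; same axes, parallel to drive_a, 84 mm from it along x. Either of the two may be the one nearer the robot
- drive_a_seat (a point): Middle of the hinge axis of drive_a, where the door's origin rests at the start, give or take 4 mm along y: 15 mm in front of the housing's origin, 115 mm above the bench. Axes as the housing. Cradles and hole as on drive_b
- drive_b_seat (a point): Middle of the hinge axis of drive_b, likewise: the door's origin comes here, same axes, pin to -y. The stubs rest in open V cradles (45 degree walls, mouth 33 mm wide, rims 9 mm above this point) inside the two cheeks, which stand 69 mm to either side and reach 12 mm above: 4 mm of play each way along y. Only the -y cheek, 8 mm thick, has the pin's hole, 12 mm square, on the axis
- tape_measure: Yellow tape measure on the bench behind the housings, a bystander; origin at its underside
- glue_bottle: Glue bottle, 150 mm high, standing behind the tool case, a bystander; origin at its underside
- pliers_red: Pliers with red handles lying on the green tool case, a bystander; origin at the underside

How it is judged:
By the outcome, as a careful person would: the job done as asked, in the order asked, and still so for the second after the job is handed in, with the robot touching nothing.
It also fails if it takes over 38 s, if anything falls off the work surface, if the arm or the gripper's body presses on something with over 40 N, if the wrist force passes 120 N, or if a joint passes its speed limit or range.

## Robot

A 6-joint arm with a two-finger parallel gripper is mounted at the origin on a cart in front of the work surface, level with it; the furniture and walls round the work are solid. World frame = base frame: x ahead of the robot, y to its left, z up, the work surface at z = 0. Lengths are in mm, angles in rad, forces in N, time in s.
With the tool pointing down it reaches from about 350 to 775 mm from the base axis. Payload 7.3 kg.
Tool frame: the origin (TCP) lies between the finger pads; the fingertips stand bot.tip_extent ahead of it and the grasp point (between the pads) lies 6 mm ahead of it (bot.tip_extent is the distance from the TCP to the fingertips, in mm); x points along the fingers, y is the direction in which the jaws open and shut, and the axes are right-handed (so a half turn about x gives the same grasp; the last joint's range is limited). The gripper opens to 92 mm and grips with 3 to 60 N. Pads are 19 mm wide; open, the fingers measure 130 mm over their backs; the gripper's body (75 mm by 190 mm) begins 47 mm behind the grasp point.
Start: joints at [-1.303, 0.342, 1.524, -0, 1.275, -0.146], TCP at [211.121, -480.698, 251.741] pointing down, gripper open.
Joint ranges: [-2.53, 2.53], [-0.77, 2.02], [0.04, 2.7], [-1, 4.14], [0.28, 2.66], [-3.11, 3.11]. Speed limits (rad/s): [2.57, 2.57, 3.14, 3.14, 3.14, 3.14].

## Interface

Orientations are given as [roll, pitch, yaw] about the fixed x, y, z axes, in that order (R = Rz(yaw) Ry(pitch) Rx(roll)).
In Python, from plant import bot, capture, workorder gives the robot as it stands. The module is installed in compiled form; this text tells all that it offers.
- The arm moves only by the shell command python3 -m crank 'ROWS'. ROWS is JSON, a list of rows, each an object with "linear": the shift along the tool's x, y, z in cm, a list of three; "delta_rot": the turn, a rotation vector about the tool's x, y, z in degrees, a list of three; "fingers": the opening, from 0 (shut) to 1 (fully open). In form: [{"linear": [x, y, z], "delta_rot": [wx, wy, wz], "fingers": fingers}, ...]. A call has exactly 5 rows; each row shifts and turns the commanded pose from where the row before left it, along the tool's axes as they then stand; what a row does not reach is not made up. A row lasts 1/10 s, in which the tool goes at most 50 mm and 8.59 degrees, less where a joint would pass 70% of its speed; a pose out of reach is approached as far as the arm can. A call with a gripper value outside its range is refused whole. The fingers move at their own pace and stop on an object; the grip force is fixed at half the most. Time passes only in rows, so rows that do not move let the fingers close, or fill a call up. It gives the time, the measured TCP pose, the force and the opening at its end, in the units of the state.
- bot.get_obs(): the state, without advancing time (a new reading comes with each control period).
- capture(name): name is "side" or "top"; returns a dict with "image" (400x640x3 uint8, blue, green, red), "mtx" (3x3 intrinsics, pixels), "pose" (4x4, takes a point from camera to world coordinates). Camera axes: x right, y down, z forward; pixel columns grow to the right and rows downward; lengths in mm; the calibration is good to about 2 mm. A picture is of the moment at which its call begins. There is no depth.
- workorder.close_job(): hands the job in, once; it reports no verdict.
The state is a dict: "time": time; "joint_positions": joint angles; "dq": joint speeds; "tau": joint torques, N m; "tool_pos": TCP position; "tcp_rot": TCP orientation; "contact_force": force on the tool from outside, world axes, zero at the start; "moment": the same for the moment, N m; "grip_width": finger opening in mm.
Only numpy, scipy, OpenCV 4.12 (cv2) and the standard library are available. Lean on these libraries where they do the work, as an engineer would, in place of code of your own. Each camera call takes 0.05 s, during which the arm holds its last target. There are 200 camera calls.

## Working session

There is one attempt and no reset: what is moved stays moved. The work goes in short steps, Python scripts to look and compute and a shell command to move; the robot and the scene stay as the last step left them, time stands still between calls to the robot, and variables do not carry over. Pictures are saved under pics/ and viewed, on a budget of 10 in all, crops included, one or two more only if the job needs it, and the job is handed in when it is done.

```bash
mkdir -p pics; cat > h.py <<'E'
import numpy as np, cv2
from scipy.spatial.transform import Rotation as R
from plant import bot, capture
def snap(n, fn=None):
    c=capture(n)
    if fn: cv2.imwrite('pics/'+fn,c['image'])
    return c
def ray(c,uv):
    d=np.linalg.inv(np.array(c['mtx']))@[uv[0],uv[1],1]; P=np.array(c['pose'])
    return P[:3,3],P[:3,:3]@d
def onz(c,uv,z):
    o,d=ray(c,uv); return o+d*(z-o[2])/d[2]
def proj(c,p):
    P=np.linalg.inv(np.array(c['pose'])); q=np.array(c['mtx'])@(P[:3,:3]@np.array(p)+P[:3,3]); return q[:2]/q[2]
E
python3 - <<'E'
from h import *
for n in('top','side'):
    c=snap(n,n+'1.png'); print(n,np.round(c['pose'],2).tolist(),np.round(c['mtx'],1).tolist())
print(bot.get_obs(),bot.tip_extent)
E
```

```text
top [[0.02, -0.99, 0.16, 465.4], [-1.0, -0.01, 0.0, -55.91], [-0.0, -0.16, -0.99, 1135.58], [0.0, 0.0, 0.0, 1.0]] [[377.2, 0.0, 323.3], [0.0, 377.2, 203.6], [0.0, 0.0, 1.0]]
side [[-0.95, -0.16, 0.27, 330.09], [-0.31, 0.44, -0.84, 890.99], [0.02, -0.88, -0.47, 676.54], [0.0, 0.0, 0.0, 1.0]] [[479.7, 0.0, 319.2], [0.0, 479.7, 200.3], [0.0, 0.0, 1.0]]
{'time': 0.1, 'joint_positions': array([-1.30300676e+00,  3.42676475e-01,  1.52489670e+00,  5.31100214e-06,
        1.27544241e+00, -1.46031858e-01]), 'dq': array([-0.00100692, -0.00168356, -0.00067718, -0.00054698,  0.00043667,
       -0.00100477]), 'tau': array([ 1.81714935e-03, -4.32004309e+01, -2.44695139e+01,  7.18577486e-02,
        5.26123925e-02, -4.90028515e-05]), 'tool_pos': array([ 211.02660245, -480.36101492,  251.11094599]), 'tcp_rot': array([-1.72039744,  1.56937339,  1.83501508]), 'contact_force': array([-0.7766055 ,  0.78459908, -1.24817168]), 'moment': array([-9.42285535e-03, -1.28106349e-04,  5.22072578e-05]), 'grip_width': 91.85479658828542} 25.0
```

View pics/top1.png

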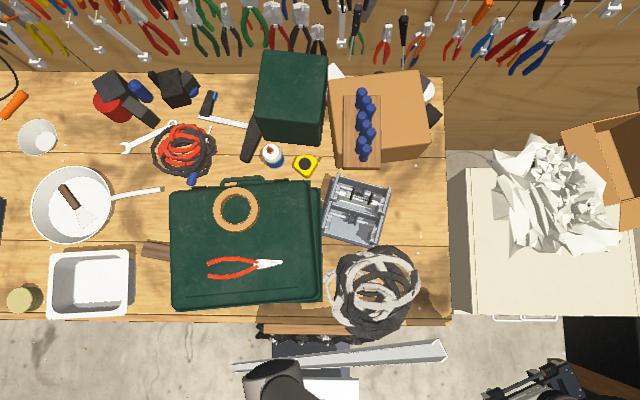

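View pics/side1.png

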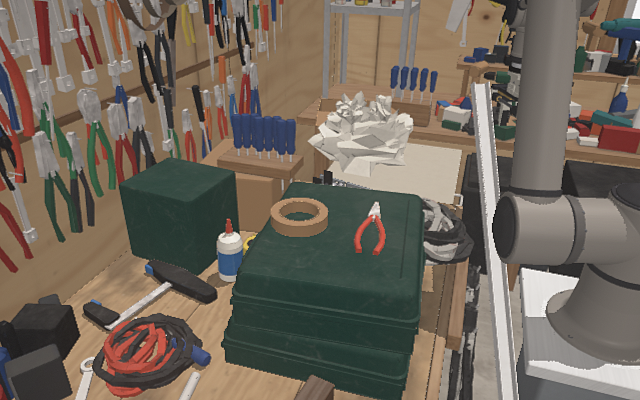

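The top picture shows the twin drive at about (355,210). In the side picture the tool case hides it. I'll enlarge the drive in the top view.

```bash
python3 - <<'E'
from h import *
im=cv2.imread('pics/top1.png')[165:255,310:400]
cv2.imwrite('pics/crop1.png',cv2.resize(im,None,fx=6.6,fy=6.6,interpolation=cv2.INTER_CUBIC))
c=capture('top')
for uv in[(336,175),(390,188),(375,247),(322,237)]: print(uv,onz(c,uv,115).round(),onz(c,uv,0).round())
E
```

```text
(336, 175) [716. -86. 115.] [745. -89.   0.]
(390, 188) [ 682. -235.  115.] [ 706. -255.    0.]
(375, 247) [ 519. -192.  115.] [ 525. -208.    0.]
(322, 237) [544. -49. 115.] [552. -49.   0.]
```

View pics/crop1.png

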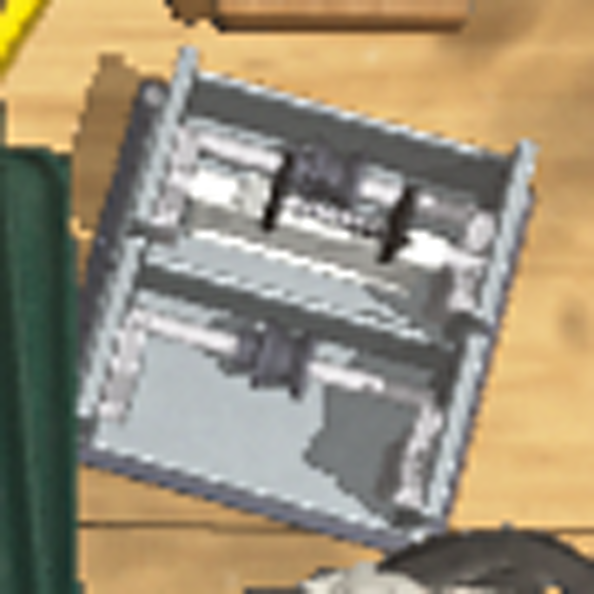

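```bash
python3 - <<'E'
from h import *
c=capture('top'); g=cv2.cvtColor(c['image'],cv2.COLOR_BGR2GRAY).astype(float)
def f(p): return np.array(p)/6.6+[310-.42,165-.42]
def sample(u,v): return cv2.remap(g.astype(np.float32),np.float32([[u]]),np.float32([[v]]),cv2.INTER_LINEAR)[0,0]
L=[]
for a,b in[((188,60),(90,425)),((528,155),(438,520))]:
    a,b=f(a),f(b); pts=[]
    for t in np.linspace(.03,.97,40):
        p=a+t*(b-a); s=np.linspace(-2.2,2.2,23); v=np.array([sample(p[0]+k,p[1]) for k in s])
        w=np.clip(v-np.percentile(v,40),0,None); pts.append([p[0]+(w*s).sum()/w.sum(),p[1]])
    W=np.array([onz(c,p,127)[:2] for p in pts])
    vx,vy,x0,y0=cv2.fitLine(W.astype(np.float32),cv2.DIST_HUBER,0,.01,.01).ravel()
    if vx<0: vx,vy=-vx,-vy
    n=np.array([-vy,vx]); r=(W-[x0,y0])@n
    print('yaw',np.degrees(np.arctan2(vy,vx)),'pt',x0,y0,'res',r.std(),np.abs(r).max()); L.append((np.array([x0,y0]),n))
    # along-line profile for ends
    d=np.array([vx,vy]); 
    q=[round(float(sample(*proj(c,[*(np.array([x0,y0])+d*s),127])))) for s in range(-100,101,4)]
    print(q)
print('sep',(L[0][0]-L[1][0])@L[1][1])
cv2.imwrite('pics/x.png',c['image'])
E
```

```text
yaw -13.763584 pt 646.215 -72.85707 res 1.9617386993027652 4.432754908790715
[105, 110, 110, 99, 103, 134, 168, 159, 157, 172, 157, 184, 167, 165, 196, 165, 164, 162, 164, 186, 165, 182, 168, 179, 137, 97, 171, 186, 179, 193, 179, 187, 182, 184, 193, 184, 192, 184, 185, 186, 184, 191, 183, 184, 186, 194, 198, 164, 102, 96, 95]
yaw -15.207108 pt 598.7415 -209.63615 res 0.8752415628453273 4.452016457018726
[176, 74, 70, 59, 59, 120, 127, 140, 196, 196, 201, 191, 196, 196, 191, 194, 196, 191, 194, 195, 193, 194, 193, 204, 191, 194, 172, 103, 153, 194, 192, 193, 189, 191, 196, 186, 190, 192, 190, 190, 194, 197, 192, 194, 195, 192, 190, 178, 166, 162, 162]
sep 144.44235
```

```bash
python3 - <<'E'
from h import *
c=capture('top'); s=capture('side'); g=cv2.cvtColor(c['image'],cv2.COLOR_BGR2GRAY).astype(np.float32)
G=cv2.resize(g[165:255,310:400],None,fx=6.6,fy=6.6,interpolation=cv2.INTER_CUBIC)
f=lambda p: np.array(p)/6.6+[310-.42,165-.42]
def edge(a,b,vert,name,h=9):
    a,b=np.array(a,float),np.array(b,float); W=[]
    for t in np.linspace(.03,.97,40):
        p=a+t*(b-a); k=np.arange(-h,h+1)
        v=[G[int(p[1]+j),int(p[0])] if not vert else G[int(p[1]),int(p[0]+j)] for j in k]
        d=np.abs(np.gradient(np.array(v))); o=(d**2*k).sum()/(d**2).sum()
        q=[int(p[0])+(o if vert else 0),int(p[1])+(0 if vert else o)]; W.append(onz(c,f(q),127)[:2])
    W=np.array(W); l=cv2.fitLine(W.astype(np.float32),cv2.DIST_HUBER,0,.01,.01).ravel()
    ang=np.degrees(np.arctan2(l[1],l[0])); r=(W-l[2:])@[-l[1],l[0]]
    print(name,ang if vert else ang-90*np.sign(ang),l[2:],'res',r.std())
edge((195,70),(515,155),0,'wall outer')
edge((200,82),(510,165),0,'wall2',7)
edge((95,460),(390,545),0,'bed front')
edge((140,262),(450,345),0,'near wall')
edge((527,200),(490,335),1,'Rcheck outer far')
edge((515,190),(478,325),1,'Rcheck inner far')
edge((485,345),(445,515),1,'Rcheek outer near')
edge((180,60),(135,235),1,'L outer far')
edge((195,75),(150,235),1,'L inner far')
# pliers tip triangulation
o1,d1=ray(c,(281,263)); o2,d2=ray(s,(377,205))
A=np.stack([d1,-d2],1); t=np.linalg.lstsq(A,o2-o1,rcond=None)[0]; print('pliers tip',o1+t[0]*d1,o2+t[1]*d2)
for n,p in[('ear far L',(272,200)),('ear R',(398,225))]: print(n,onz(c,f(p),150))
m=np.array([625.8,-142.2])
for y in(-13.8,-15.2,-15.6):
    d=np.array([np.cos(np.radians(y)),np.sin(np.radians(y))]); print(y,'a',m+27*d,'b',m-57*d)
E
```

```text
wall outer -14.456207 [ 692.72205 -163.57268] res 0.49173808876364533
wall2 -15.238434 [ 693.0647  -156.89917] res 0.515874988945336
bed front -15.085632 [ 532.77966 -113.96743] res 0.9015561679635453
near wall -15.091705 [ 614.8131  -137.13045] res 0.6534097048092076
Rcheck outer far -15.025399 [ 630.4361  -222.64183] res 0.4981990226337007
Rcheck inner far -14.5859585 [ 633.9845  -216.20782] res 0.893875667897449
Rcheek outer near -14.074753 [ 562.93555 -204.15138] res 0.42354614404526686
L outer far -13.196968 [680.30493 -77.66246] res 0.783198482273292
L inner far -14.821841 [676.4137  -84.06076] res 0.802548061567752
pliers tip [471.83873466  47.89972114 214.45473222] [474.39598281  48.30293206 214.51804724]
ear far L [ 653.96361928 -124.39771317  150.        ]
ear R [ 644.4872785  -175.08828107  150.        ]
-13.8 a [ 652.02062556 -148.64040335] b [ 570.44534605 -128.60359292]
-15.2 a [ 651.85544535 -149.27910782] b [ 570.79405982 -127.25521682]
-15.6 a [ 651.8053893  -149.46083516] b [ 570.89973369 -126.87157022]
```

```bash
python3 - <<'E'
from h import *
a=cv2.imread('pics/top1.png')[170:310,255:335]; b=cv2.imread('pics/side1.png')[170:300,265:445]
a=cv2.resize(a,None,fx=4,fy=4,interpolation=cv2.INTER_CUBIC); b=cv2.resize(b,None,fx=2.6,fy=2.6,interpolation=cv2.INTER_CUBIC)
o=np.zeros((560,800,3),np.uint8); o[:560,:320]=a; o[:b.shape[0],325:325+b.shape[1]]=b
o=cv2.convertScaleAbs(o,alpha=1.8,beta=20)
cv2.imwrite('pics/case.png',o)
E
```

```text
(no output)
```

View pics/case.png

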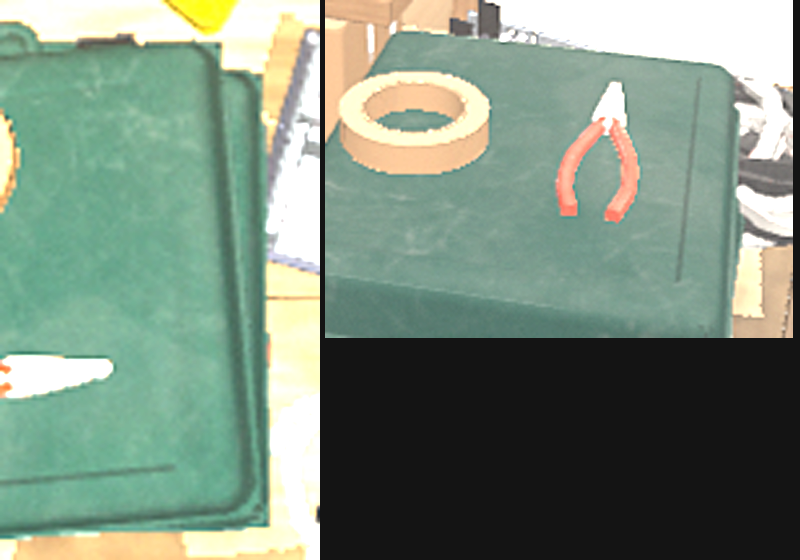

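```bash
python3 - <<'E'
from h import *
c=capture('top'); s=capture('side')
# plane through top camera centre and top-view lid edge line; meet with side-view rays
for nm,p,q in[('lid inner',(309,185),(316.7,292)),('lip',(310.8,181),(319,295))]:
    o,d1=ray(c,p); _,d2=ray(c,q); n=np.cross(d1,d2)
    for uv in[(294,182),(355,188.5),(417,195)]:
        o2,d=ray(s,uv); print(nm,uv,(o2+d*((o-o2)@n)/(d@n)).round(1))
for z in(100,205): print(z,[onz(c,p,z)[:2].round(1) for p in((320.5,189),(322,300),(309,185),(316.7,292))])
a=np.array([651.9,-149.2]); yw=np.radians(-14.9); X=np.array([np.cos(yw),np.sin(yw)]);Y=np.array([-X[1],X[0]])
for nm,o in(('a',a),('b',a-84*X)): print(nm,o,[(o+95*Y+k*37.5*X).round(1) for k in(-1,0,1)],'finger',o+65*Y)
E
```

```text
lid inner (294, 182) [676.4 -14.2 203.3]
lid inner (355, 188.5) [538.7 -26.9 204.8]
lid inner (417, 195) [405.5 -39.2 206.6]
lip (294, 182) [678.3 -19.3 200.7]
lip (355, 188.5) [539.8 -31.9 202.3]
lip (417, 195) [405.9 -44.2 204.1]
100 [array([679., -43.]), array([376.8, -52. ]), array([690. , -10.5]), array([397.4, -37.4])]
205 [array([657.4, -44.3]), array([385.7, -52.4]), array([667.2, -15.1]), array([404.3, -39.3])]
a [ 651.9 -149.2] [array([640.1, -47.8]), array([676.3, -57.4]), array([712.6, -67. ])] finger [668.61363156 -86.38555484]
b [ 570.72440934 -127.60084538] [array([558.9, -26.2]), array([595.2, -35.8]), array([631.4, -45.4])] finger [587.43804089 -64.78640022]
```

```bash
cat >> h.py <<'E'
yw=np.radians(-14.9); X=np.array([np.cos(yw),np.sin(yw),0]);Y=np.array([-X[1],X[0],0]);Z=np.array([0,0,1.])
A=np.array([651.9,-149.2,0]); B=A-84*X
def goal(sgn): return np.stack([-Z,sgn*Y,np.cross(-Z,sgn*Y)],1)
def to(p,sgn):
    o=bot.get_obs(); T=R.from_euler('xyz',o['tcp_rot']).as_matrix(); G=goal(sgn)
    print('pos',o['tool_pos'].round(1),'F',o['contact_force'].round(1),'w',round(o['grip_width'],1),'t',round(o['time'],2))
    print('shift cm in present tool axes',(T.T@(np.array(p)-o['tool_pos'])/10).round(2),'in goal axes',(G.T@(np.array(p)-o['tool_pos'])/10).round(2),'rotvec deg',np.degrees(R.from_matrix(T.T@G).as_rotvec()).round(2))
    return T
E
python3 - <<'E'
from h import *
for s in(1,-1): T=to([*A[:2],255],s)
print(T.round(3),goal(1).round(3),goal(-1).round(3)); print(A,B)
c=capture('top');s=capture('side')
for p,q in(((367,125),(268,135)),((345,165),(218,155))):
    o1,d1=ray(c,p); o2,d2=ray(s,q)
    t=np.linalg.lstsq(np.stack([d1,-d2],1),o2-o1,rcond=None)[0]; print(o1+t[0]*d1,o2+t[1]*d2)
E
```

```text
pos [ 211.1 -480.6  251.6] F [-0.1 -0.1  0.8] w 92.2 t 0.4
shift cm in present tool axes [ -0.33 -12.62 -53.68] in goal axes [-0.34 43.36 34.07] rotvec deg [-1.4139e+02 -1.0000e-02 -0.0000e+00]
pos [ 211.1 -480.6  251.6] F [-0.1 -0.1  0.8] w 92.2 t 0.4
shift cm in present tool axes [ -0.33 -12.62 -53.68] in goal axes [ -0.34 -43.36 -34.07] rotvec deg [ 3.861e+01 -0.000e+00  1.000e-02]
[[-0.     0.402 -0.916]
 [ 0.    -0.916 -0.402]
 [-1.    -0.    -0.   ]] [[-0.     0.257  0.966]
 [-0.     0.966 -0.257]
 [-1.     0.     0.   ]] [[-0.    -0.257 -0.966]
 [-0.    -0.966  0.257]
 [-1.    -0.     0.   ]]
[ 651.9 -149.2    0. ] [ 570.72440934 -127.60084538    0.        ]
[ 810.38728561 -156.70971236  250.92494855] [ 801.10499174 -159.52465116  247.62591136]
[ 723.77590064 -106.20750314  193.40511467] [875.71429312 -34.87477068 231.26340652]
```

```bash
python3 -m crank '[{"linear":[0,0,0],"delta_rot":[7.72,0,0],"fingers":1},{"linear":[0,0,0],"delta_rot":[7.72,0,0],"fingers":1},{"linear":[0,0,0],"delta_rot":[7.72,0,0],"fingers":1},{"linear":[0,0,0],"delta_rot":[7.72,0,0],"fingers":1},{"linear":[0,0,0],"delta_rot":[7.72,0,0],"fingers":1}]'
python3 -m crank '[{"linear":[0,-2.89,-2.27],"delta_rot":[0,0,0],"fingers":1},{"linear":[0,-2.89,-2.27],"delta_rot":[0,0,0],"fingers":1},{"linear":[0,-2.89,-2.27],"delta_rot":[0,0,0],"fingers":1},{"linear":[0,-2.89,-2.27],"delta_rot":[0,0,0],"fingers":1},{"linear":[0,-2.89,-2.27],"delta_rot":[0,0,0],"fingers":1}]'
python3 -m crank '[{"linear":[0,-2.89,-2.27],"delta_rot":[0,0,0],"fingers":1},{"linear":[0,-2.89,-2.27],"delta_rot":[0,0,0],"fingers":1},{"linear":[0,-2.89,-2.27],"delta_rot":[0,0,0],"fingers":1},{"linear":[0,-2.89,-2.27],"delta_rot":[0,0,0],"fingers":1},{"linear":[0,-2.89,-2.27],"delta_rot":[0,0,0],"fingers":1}]'
python3 - <<'E'
from h import *
to([*A[:2],255],-1)
E
```

```text
time: 1.0
tool_pos: [211.1, -480.7, 251.7]
tcp_rot: [2.499, 1.571, -0.908]
contact_force: [-0.5, 0.8, -0.2]
grip_width: 92.1
time: 1.5
tool_pos: [359.0, -369.2, 251.8]
tcp_rot: [2.401, 1.57, -1.001]
contact_force: [-0.1, 0.1, -0.8]
grip_width: 92.2
time: 2.0
tool_pos: [505.9, -258.7, 251.8]
tcp_rot: [2.296, 1.571, -1.105]
contact_force: [0.5, -0.9, -0.1]
grip_width: 91.7
pos [ 505.9 -258.7  251.8] F [ 0.5 -0.9 -0.1] w 91.7 t 2.0
shift cm in present tool axes [ -0.32 -14.33 -11.3 ] in goal axes [ -0.32 -14.33 -11.3 ] rotvec deg [ 0.01 -0.01 -0.01]
```

```bash
python3 -m crank '[{"linear":[0,-2.89,-2.27],"delta_rot":[0,0,0],"fingers":1},{"linear":[0,-2.89,-2.27],"delta_rot":[0,0,0],"fingers":1},{"linear":[0,-2.89,-2.27],"delta_rot":[0,0,0],"fingers":1},{"linear":[0,-2.89,-2.27],"delta_rot":[0,0,0],"fingers":1},{"linear":[0,-2.77,-2.22],"delta_rot":[0,0,0],"fingers":1}]'
python3 - <<'E'
from h import *
to([*A[:2],169],-1)
c=snap('top','t2.png'); s=snap('side','s2.png')
a=c['image'][130:270,270:410]; b=s['image'][60:230,230:430]
o=np.zeros((560,800,3),np.uint8); o[:560,:560]=cv2.resize(a,None,fx=4,fy=4,interpolation=cv2.INTER_CUBIC)
b=cv2.resize(b,(240,204),interpolation=cv2.INTER_AREA); o[:204,560:]=b
cv2.imwrite('pics/v2.png',o)
E
```

```text
time: 2.5
tool_pos: [651.9, -149.1, 251.6]
tcp_rot: [1.33, 1.571, -2.071]
contact_force: [0.2, -0.8, -0.1]
grip_width: 91.9
pos [ 651.9 -149.1  251.6] F [ 0.2 -0.8 -0.1] w 91.9 t 2.5
shift cm in present tool axes [ 8.26  0.01 -0.  ] in goal axes [ 8.26  0.01 -0.  ] rotvec deg [ 0.02  0.   -0.  ]
```

View pics/v2.png

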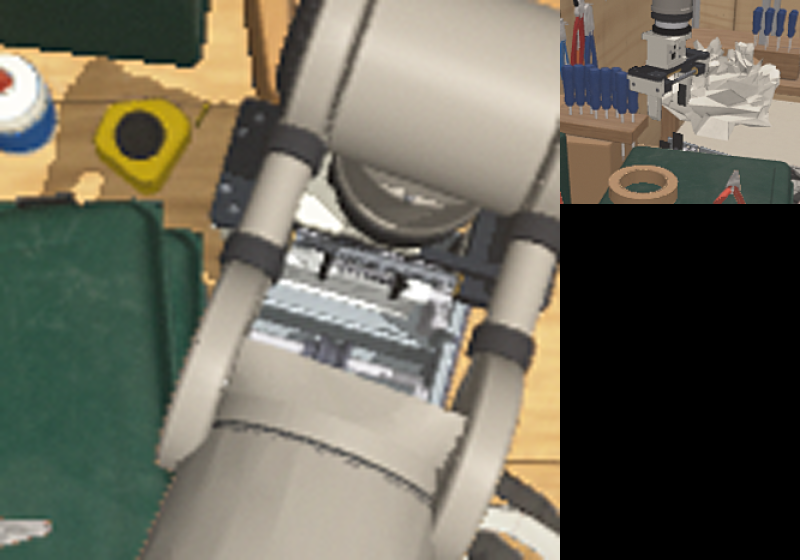

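```bash
python3 -m crank '[{"linear":[2.0,0,0],"delta_rot":[0,0,0],"fingers":1},{"linear":[2.0,0,0],"delta_rot":[0,0,0],"fingers":1},{"linear":[2.0,0,0],"delta_rot":[0,0,0],"fingers":1},{"linear":[1.25,0,0],"delta_rot":[0,0,0],"fingers":1},{"linear":[1.0,0,0],"delta_rot":[0,0,0],"fingers":1}]'
python3 -m crank '[{"linear":[0,0,0],"delta_rot":[0,0,0],"fingers":0.6},{"linear":[0,0,0],"delta_rot":[0,0,0],"fingers":0.4},{"linear":[0,0,0],"delta_rot":[0,0,0],"fingers":0.4},{"linear":[0,0,0],"delta_rot":[0,0,0],"fingers":0.4},{"linear":[0,0,0],"delta_rot":[0,0,0],"fingers":0.4}]'
python3 -m crank '[{"linear":[0,0,0],"delta_rot":[0,0,0],"fingers":0.4},{"linear":[0,0,0],"delta_rot":[0,0,0],"fingers":0.3},{"linear":[0,0,0],"delta_rot":[0,0,0],"fingers":0.3},{"linear":[0,0,0],"delta_rot":[0,0,0],"fingers":0.3},{"linear":[0,0,0],"delta_rot":[0,0,0],"fingers":0.3}]'
```

```text
time: 3.1
tool_pos: [650.3, -150.7, 168.4]
tcp_rot: [0.174, 1.57, 3.055]
contact_force: [-0.1, 0.6, 0.2]
grip_width: 92.1
time: 3.6
tool_pos: [651.0, -150.7, 169.9]
tcp_rot: [2.549, 1.569, -0.852]
contact_force: [-1.5, -4.5, 1.5]
grip_width: 56.5
time: 4.1
tool_pos: [651.3, -149.5, 170.0]
tcp_rot: [-2.46, 1.569, 0.422]
contact_force: [1.0, 6.2, 4.0]
grip_width: 43.3
```

```bash
python3 -m crank '[{"linear":[0,-0.1,0],"delta_rot":[0,0,0],"fingers":0.3},{"linear":[0,-0.1,0],"delta_rot":[0,0,0],"fingers":0.3},{"linear":[0,0,0],"delta_rot":[0,0,0],"fingers":0.3},{"linear":[0,0,0],"delta_rot":[0,0,0],"fingers":0.3},{"linear":[0,0,0],"delta_rot":[0,0,0],"fingers":0.3}]'
python3 - <<'E'
from h import *
for i in range(1): to([*A[:2],295],-1)
E
```

```text
time: 4.6
tool_pos: [651.4, -149.2, 169.9]
tcp_rot: [2.277, 1.569, -1.124]
contact_force: [-0.8, 1.5, 5.2]
grip_width: 43.1
pos [ 651.4 -149.2  169.9] F [-0.8  1.5  5.2] w 43.1 t 4.6
shift cm in present tool axes [-12.51   0.    -0.06] in goal axes [-1.251e+01 -1.000e-02 -5.000e-02] rotvec deg [-0.01 -0.07 -0.08]
```

```bash
for i in 1 2; do python3 -m crank '[{"linear":[0,-0.1,0],"delta_rot":[0,0,0],"fingers":0.3},{"linear":[0,-0.1,0],"delta_rot":[0,0,0],"fingers":0.3},{"linear":[0,0,0],"delta_rot":[0,0,0],"fingers":0.3},{"linear":[0,0,0],"delta_rot":[0,0,0],"fingers":0.3},{"linear":[0,0,0],"delta_rot":[0,0,0],"fingers":0.3}]'; done
```

```text
time: 5.1
tool_pos: [651.5, -149.0, 169.9]
tcp_rot: [1.852, 1.567, -1.55]
contact_force: [-1.6, -5.6, 5.4]
grip_width: 43.3
time: 5.6
tool_pos: [651.8, -147.8, 169.9]
tcp_rot: [1.783, 1.566, -1.619]
contact_force: [-3.2, -6.8, 5.2]
grip_width: 43.3
```

```bash
python3 -m crank '[{"linear":[-0.3,0,0],"delta_rot":[0,0,0],"fingers":0.3},{"linear":[-0.3,0,0],"delta_rot":[0,0,0],"fingers":0.3},{"linear":[0,0,0],"delta_rot":[0,0,0],"fingers":0.3},{"linear":[0,0,0],"delta_rot":[0,0,0],"fingers":0.3},{"linear":[0,0,0],"delta_rot":[0,0,0],"fingers":0.3}]'; for i in 1 2; do python3 -m crank '[{"linear":[0,-0.1,0],"delta_rot":[0,0,0],"fingers":0.3},{"linear":[0,-0.1,0],"delta_rot":[0,0,0],"fingers":0.3},{"linear":[0,0,0],"delta_rot":[0,0,0],"fingers":0.3},{"linear":[0,0,0],"delta_rot":[0,0,0],"fingers":0.3},{"linear":[0,0,0],"delta_rot":[0,0,0],"fingers":0.3}]'; done
```

```text
time: 6.1
tool_pos: [652.1, -144.6, 174.8]
tcp_rot: [0.533, 1.57, -2.868]
contact_force: [-0.7, -1.2, -2.9]
grip_width: 43.3
time: 6.6
tool_pos: [652.1, -144.3, 175.0]
tcp_rot: [1.308, 1.567, -2.094]
contact_force: [-3.4, -6.9, -2.2]
grip_width: 43.7
time: 7.1
tool_pos: [652.2, -144.1, 175.2]
tcp_rot: [1.429, 1.565, -1.974]
contact_force: [-4.8, -11.9, -1.2]
grip_width: 43.3
```

```bash
python3 -m crank '[{"linear":[0,0.45,0],"delta_rot":[0,0,0],"fingers":0.3},{"linear":[0,0.45,0],"delta_rot":[0,0,0],"fingers":0.3},{"linear":[-0.6,0,0],"delta_rot":[0,0,0],"fingers":0.3},{"linear":[-0.6,0,0],"delta_rot":[0,0,0],"fingers":0.3},{"linear":[0,0,0],"delta_rot":[0,0,0],"fingers":0.3}]'; for i in 1; do python3 -m crank '[{"linear":[-2.2,0,0],"delta_rot":[0,0,0],"fingers":0.3},{"linear":[-2.2,0,0],"delta_rot":[0,0,0],"fingers":0.3},{"linear":[-2.2,0,0],"delta_rot":[0,0,0],"fingers":0.3},{"linear":[-2.2,0,0],"delta_rot":[0,0,0],"fingers":0.3},{"linear":[-2.2,0,0],"delta_rot":[0,0,0],"fingers":0.3}]'; done
python3 - <<'E'
from h import *
C=np.array([651.1,-148.3,0]); b=C-84*X; print(b)
to([*b[:2],296],-1)
E
```

```text
time: 7.6
tool_pos: [651.9, -149.1, 188.8]
tcp_rot: [-3.111, 1.568, -0.229]
contact_force: [-0.2, 0.7, -2.6]
grip_width: 43.5
time: 8.1
tool_pos: [651.1, -148.8, 298.3]
tcp_rot: [-2.7, 1.57, 0.183]
contact_force: [0.4, -0.4, -3.1]
grip_width: 43.4
[ 569.92440934 -126.70084538    0.        ]
pos [ 651.1 -148.8  298.3] F [ 0.4 -0.4 -3.1] w 43.4 t 8.1
shift cm in present tool axes [ 0.23 -0.06  8.41] in goal axes [ 0.23 -0.05  8.41] rotvec deg [ 0.04 -0.02  0.01]
```

```bash
python3 -m crank '[{"linear":[0,-0.05,1.5],"delta_rot":[0,0,0],"fingers":0.3},{"linear":[0,0,2.5],"delta_rot":[0,0,0],"fingers":0.3},{"linear":[0,0,2.5],"delta_rot":[0,0,0],"fingers":0.3},{"linear":[0,0,1.4],"delta_rot":[0,0,0],"fingers":0.3},{"linear":[0,0,0.5],"delta_rot":[0,0,0],"fingers":0.3}]'
python3 - <<'E'
from h import *
to([569.9,-126.7,170],-1)
c=snap('top','t3.png'); s=snap('side','s3.png')
a=c['image'][150:270,280:410]; b=s['image'][20:230,230:430]
o=np.zeros((480,800,3),np.uint8); o[:,:520]=cv2.resize(a,None,fx=4,fy=4,interpolation=cv2.INTER_CUBIC)
b=cv2.resize(b,(280,294),interpolation=cv2.INTER_AREA); o[:294,520:]=b
cv2.imwrite('pics/v3.png',o)
E
```

```text
time: 8.6
tool_pos: [569.0, -126.5, 298.0]
tcp_rot: [-3.013, 1.57, -0.131]
contact_force: [0.2, -0.3, -2.4]
grip_width: 43.6
pos [ 569.  -126.5  298. ] F [ 0.2 -0.3 -2.4] w 43.6 t 8.6
shift cm in present tool axes [12.8  -0.   -0.08] in goal axes [12.8  -0.   -0.09] rotvec deg [ 0.04 -0.04  0.  ]
```

View pics/v3.png

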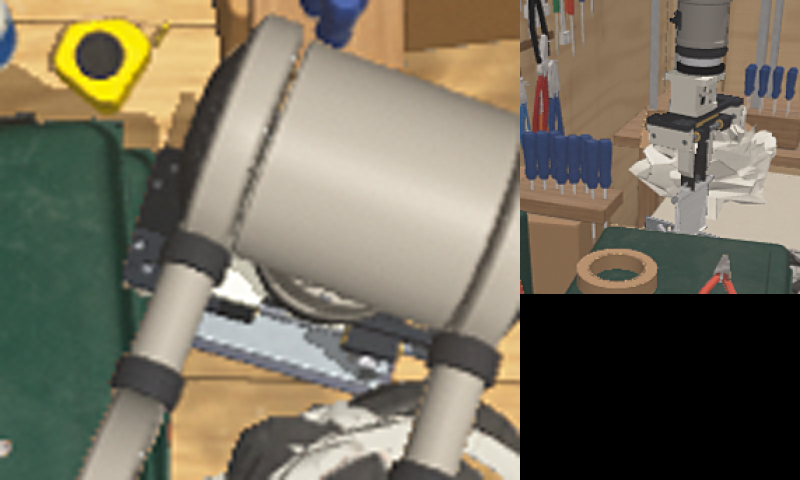

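```bash
python3 -m crank '[{"linear":[2.0,0,-0.08],"delta_rot":[0,0,0],"fingers":0.3},{"linear":[2.5,0,0],"delta_rot":[0,0,0],"fingers":0.3},{"linear":[2.5,0,0],"delta_rot":[0,0,0],"fingers":0.3},{"linear":[2.0,0,0],"delta_rot":[0,0,0],"fingers":0.3},{"linear":[0.8,0,0],"delta_rot":[0,0,0],"fingers":0.3}]'; python3 -m crank '[{"linear":[0.5,0,0],"delta_rot":[0,0,0],"fingers":0.3},{"linear":[0.4,0,0],"delta_rot":[0,0,0],"fingers":0.3},{"linear":[0.3,0,0],"delta_rot":[0,0,0],"fingers":0.3},{"linear":[0,0,0],"delta_rot":[0,0,0],"fingers":0.3},{"linear":[0,0,0],"delta_rot":[0,0,0],"fingers":0.3}]'
```

```text
time: 9.2
tool_pos: [570.7, -127.3, 196.7]
tcp_rot: [-0.093, 1.567, 2.789]
contact_force: [0.1, -0.9, -3.6]
grip_width: 43.6
time: 9.7
tool_pos: [571.0, -127.6, 187.8]
tcp_rot: [2.976, 1.57, -0.425]
contact_force: [-0.3, -0.4, -3.7]
grip_width: 43.4
```

```bash
python3 -m crank '[{"linear":[0.3,-0.05,0],"delta_rot":[0,0,0],"fingers":0.3},{"linear":[0.3,0,0],"delta_rot":[0,0,0],"fingers":0.3},{"linear":[0.3,0,0],"delta_rot":[0,0,0],"fingers":0.3},{"linear":[0.3,0,0],"delta_rot":[0,0,0],"fingers":0.3},{"linear":[0,0,0],"delta_rot":[0,0,0],"fingers":0.3}]'; python3 -m crank '[{"linear":[0.2,0,0],"delta_rot":[0,0,0],"fingers":0.3},{"linear":[0.2,0,0],"delta_rot":[0,0,0],"fingers":0.3},{"linear":[0.1,0,0],"delta_rot":[0,0,0],"fingers":0.3},{"linear":[0,0,0],"delta_rot":[0,0,0],"fingers":0.3},{"linear":[0,0,0],"delta_rot":[0,0,0],"fingers":0.3}]'
```

```text
time: 10.2
tool_pos: [570.6, -126.9, 174.6]
tcp_rot: [-0.032, 1.57, 2.85]
contact_force: [-0.1, -0.4, -2.8]
grip_width: 43.3
time: 10.7
tool_pos: [570.9, -127.0, 170.6]
tcp_rot: [2.78, 1.57, -0.622]
contact_force: [0.3, 0.4, 1.6]
grip_width: 43.3
```

```bash
python3 -m crank '[{"linear":[0,0,0],"delta_rot":[0,0,0],"fingers":0.5},{"linear":[0,0,0],"delta_rot":[0,0,0],"fingers":0.7},{"linear":[0,0,0],"delta_rot":[0,0,0],"fingers":1},{"linear":[0,0,0],"delta_rot":[0,0,0],"fingers":1},{"linear":[0,0,0],"delta_rot":[0,0,0],"fingers":1}]'; python3 -m crank '[{"linear":[0,0,0],"delta_rot":[0,0,0],"fingers":1},{"linear":[-1,0,0],"delta_rot":[0,0,0],"fingers":1},{"linear":[-2.5,0,0],"delta_rot":[0,0,0],"fingers":1},{"linear":[-4,0,0],"delta_rot":[0,0,0],"fingers":1},{"linear":[-4,0,0],"delta_rot":[0,0,0],"fingers":1}]'
```

```text
time: 11.2
tool_pos: [571.3, -126.8, 170.4]
tcp_rot: [-2.65, 1.57, 0.231]
contact_force: [0.0, 0.1, -0.3]
grip_width: 73.0
time: 11.7
tool_pos: [570.7, -126.7, 287.0]
tcp_rot: [-0.461, 1.57, 2.421]
contact_force: [1.2, -1.0, -0.7]
grip_width: 91.6
```

```bash
for i in 1 2; do python3 -m crank '[{"linear":[0,3.8,0],"delta_rot":[0,0,0],"fingers":1},{"linear":[0,3.8,0],"delta_rot":[0,0,0],"fingers":1},{"linear":[0,3.8,0],"delta_rot":[0,0,0],"fingers":1},{"linear":[0,3.8,0],"delta_rot":[0,0,0],"fingers":1},{"linear":[0,3.8,0],"delta_rot":[0,0,0],"fingers":1}]'; done
python3 - <<'E'
from h import *
c=snap('top','t4.png'); s=snap('side','s4.png')
a=c['image'][165:255,310:400]; b=s['image'][150:230,250:450]
o=np.zeros((594,800,3),np.uint8); o[:594,:594]=cv2.resize(a,(594,594),interpolation=cv2.INTER_CUBIC)
o[:82,594:]=cv2.resize(b,(206,82)); cv2.imwrite('pics/v4.png',o)
E
```

```text
time: 12.2
tool_pos: [521.7, -311.9, 286.3]
tcp_rot: [2.887, 1.57, -0.515]
contact_force: [0.6, -0.4, 0.4]
grip_width: 91.6
time: 12.7
tool_pos: [472.8, -495.6, 286.3]
tcp_rot: [2.68, 1.57, -0.721]
contact_force: [1.0, 0.7, 0.3]
grip_width: 91.6
```

View pics/v4.png

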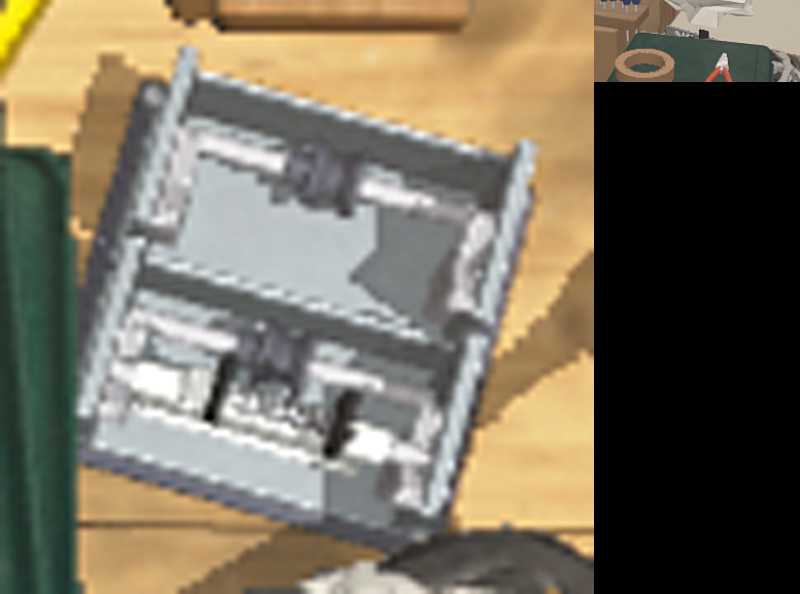

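```bash
python3 - <<'E'
from h import *
c=capture('top')
for fn,w in(('top1.png',[(260,175,290,235),(380,185,412,262)]),('t4.png',[(203,345,235,425),(325,385,360,462)])):
    im=cv2.imread('pics/'+fn); G=cv2.resize(im[165:255,310:400],(594,594),interpolation=cv2.INTER_CUBIC).max(2)
    P=[]
    for x0,y0,x1,y1 in w:
        m=cv2.moments((G[y0:y1,x0:x1]<45).astype(np.uint8)); p=np.array([x0+m['m10']/m['m00'],y0+m['m01']/m['m00']]); 
        P.append(onz(c,p/6.6+[310-.42,165-.42],145)); print(fn,p.round(1),m['m00'],P[-1].round(1))
    S=A if fn=='top1.png' else B
    print('ear spacing',((P[0]-P[1])@Y).round(1),'x diff',((P[0]-P[1])@X).round(1),'rel seat',[((q-S)@X).round(1) for q in P],[((q-S)@Y).round(1) for q in P])
a=cv2.imread('pics/top1.png').astype(int);b=cv2.imread('pics/t4.png').astype(int)
d=np.abs(a-b).max(2)>60; d[165:255,310:400]=0; d[310:]=0; print('changed elsewhere',d.sum(), np.argwhere(d)[:5].tolist())
E
```

```text
top1.png [272.  206.6] 263.0 [ 652.2 -124.8  145. ]
top1.png [394.6 229.9] 360.0 [ 643.4 -174.3  145. ]
ear spacing 50.2 x diff -4.2 rel seat [np.float64(-6.0), np.float64(-1.8)] [np.float64(23.7), np.float64(-26.5)]
t4.png [216.1 394. ] 330.0 [ 575.7 -102.7  145. ]
t4.png [336.7 429.5] 368.0 [ 562.2 -150.8  145. ]
ear spacing 50.0 x diff 0.7 rel seat [np.float64(-1.6), np.float64(-2.3)] [np.float64(25.4), np.float64(-24.7)]
changed elsewhere 10271 [[197, 408], [197, 411], [197, 412], [197, 413], [197, 414]]
```

```bash
python3 - <<'E'
from plant import workorder
print(workorder.close_job())
E
```

```text
the job is handed in; nothing more can be done
None
```

The door now hangs in the near housing (drive_b), the same way round, with its pin out. I handed the job in at about 13 s, with the arm clear.

**What I did:** I squeezed the ears to about 43 mm, 44 mm being nominal with the pin drawn. I gripped 16 mm above the stated point so the gripper body would clear the tool case, whose top is about 205 mm high. I lifted the door about 130 mm, moved it 84 mm along the housings' axis, lowered it and let go.

**Last checks:**
- **Pin:** the ears are 50.0 mm apart in the image, against 50.2 mm at the start. A pin stuck on the cheek would have made this at least 3.5 mm smaller. I could not see the pin in the hole directly, because the tool case hides it from the side camera.
- **Seating:** the door touched down at a tool height of 170.6 mm, against 169.9 mm when it was gripped in drive_a. The wrist force went back to about zero after release.
- **Force:** the highest wrist reading was about 13 N, while I was feeling for the play along y.
- **Bystanders:** the tape measure's visible edge, the pliers and the tape roll look unmoved in the last pictures. A picture difference outside the drive found about 10,000 changed pixels. The first ones lie to the right of the drive, where the parked arm and its shadow are, but I did not trace the rest, and I did not check the glue bottle separately.

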